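# Probe the bored hole through the jig's guide

## Robot

A 6-joint arm with a two-finger parallel gripper is mounted at the origin on the work surface. World frame = base frame: x ahead of the robot, y to its left, z up, the work surface at z = 0. Lengths are in mm, angles in rad, forces in N, time in s.
With the tool pointing down it reaches from about 350 to 975 mm from the base axis. Payload 4.9 kg.
Tool frame: the origin (TCP) lies midway between the tips of the shut fingers; the grasp point (between the pads) lies 19 mm behind it (r.grasp_offset is the z of the grasp point in the tool frame, in mm); z points along the fingers, y is the line along which they close (so a half turn about z gives the same grasp; the last joint's range is limited). The gripper opens to 85 mm and grips with 20 to 120 N. Pads are 22 mm wide; open, the fingers measure 114 mm over their backs; the gripper's body (76 mm by 85 mm) begins 54 mm behind the grasp point. The pads swing forward as they close: fully open they stand 13 mm farther back than shut.
Start: joints at [-1.256, 0.053, 1.613, -0, 1.476, -0.119], TCP at [262.694, -567.092, 231.304] pointing down, gripper open.
Joint ranges: [-3.01, 3.01], [-1.01, 2.22], [0.06, 2.58], [-1.02, 4.17], [0.09, 2.62], [-3.14, 3.14]. Speed limits (rad/s): [2.57, 2.57, 3.14, 3.14, 3.14, 3.14].

## Interface

Orientations are given as a unit quaternion [w, x, y, z].
In Python, from cell import r, eyes gives the robot as it stands.
- The arm moves only by the tool apply_moves, never from a script. Its argument "rows" is a list of rows, each a list of 7 numbers: the turn, a rotation vector about the tool's x, y, z in degrees, then the shift along the tool's x, y, z in m, then the opening, from 0 (shut) to 1 (fully open). A call has 1 to 5 rows; each row shifts and turns the commanded pose from where the row before left it, along the tool's axes as they then stand; what a row does not reach is not made up. A row lasts 1/12 s, in which the tool goes at most 41.7 mm and 7.16 degrees, less where a joint would pass 70% of its speed; a pose out of reach is approached as far as the arm can. A call is refused whole if a number of a shift passes 0.0417 or a number of a turn 7.16, either way. A call with a gripper value outside its range is refused whole. The fingers move at their own pace and stop on an object; "force" is the grip in N (left out, the last holds). Time passes only in rows, so rows that do not move let the fingers close. It gives the time, the measured TCP pose, the force, the opening and the grip force at its end, in the units of the state.
- r.get_obs(): the state, without advancing time (a new reading comes with each control period).
- eyes.camera(name): name is "scene" or "top" or "wrist"; returns a dict with "color" (400x640x3 uint8, red, green, blue), "camera_matrix" (3x3 intrinsics, pixels), "k1" (the pictures are not rectified: a ray, as slopes to the right and down, at radius r is drawn at 1 + k1 r^2 times it, then the intrinsics apply), "origin" and "rotation" of the camera in the world. Camera axes: x right, y up, looking along -z (the intrinsics and any distortion apply to the point x, -y, -z); pixel columns grow to the right and rows downward; lengths in mm; the calibration is good to about 2 mm. A picture is of the moment at which its call begins. There is no depth.
- r.finish_job(): hands the job in; it is judged then, once.
The state is a dict: "time": time; "joint_pos": joint angles; "joint_velocities": joint speeds; "effort": joint torques, N m; "tcp_pos": TCP position; "ee_rot": TCP orientation; "force": force on the tool from outside, world axes, zero at the start; "ft_torque": the same for the moment, N m; "opening": finger opening in mm; "gripper_force": force on a finger pad.
Only numpy, scipy, OpenCV 4.12 (cv2) and the standard library are available. Lean on these libraries where they do the work, as an engineer would, in place of code of your own. Each camera call takes 0.05 s, during which the arm holds its last target. There are 200 camera calls.

## Task

First slide the boring jig's carriage, which has a wooden grip, along its rails until its guide hole stands right over the wide bored hole in the timber. Then take the black-handled inspection probe from its stand, lower its stem straight down through the guide hole into the bore until the tip is 35 mm below the timber's top face, without the probe ever touching the walls, and finish there: keep holding it still, upright and centred in the bore. Leave the other things on the bench alone.

Things in the scene. Friction and masses are not known exactly. Their poses are not given: they have to be found in the camera images.
- jig: boring jig fixed to the bench: plywood base 170 x 440 mm, 15 mm thick, and two aluminium rails along its y axis, 49 to 71 mm either side of its middle, tops 100 mm above the bench; small stops (the jig's tallest parts, apart from the carriage) at the +y ends of the rails reach 110 mm. Origin: centre of the underside; z up; y along the rails. Turned up to 15 degrees either way from the y axis of the world
- carriage (a joint): steel carriage plate 140 x 100 mm (along y), 12 mm thick, that slides on the jig's rails; value in m, 0 to 0.20, growing along the jig's +y; it starts within 30 mm of 0. The guide hole lies at jig x = 0, y = value - 0.10 m. Sliding takes 3 to 4 N and it stays where it is left
- carriage_grip (a point): centre of the top of the carriage's dark wooden grip, an upright block 24 mm (jig x) x 20 mm (jig y), 35 mm tall, on the carriage plate, 48 mm from the guide hole to the jig's -y side; its top is 147.5 mm above the bench. Axes as the jig's
- guide_hole (a point): centre of the mouth of the guide hole, 24 mm across, straight down through the 12 mm carriage plate; the mouth lies on the plate's top face, 112.5 mm above the bench. Axes as the jig's
- timber: light wood timber 94 x 280 mm, 60 mm tall, fixed in the jig between the rails on the base board, its top 75 mm above the bench; it lies anywhere along the rails. Origin: centre of its underside; y along the rails. Three holes in the top along its middle line: one wide bore and near each end an 8 mm pilot hole
- bore (a point): centre of the mouth of the wide bored hole on the timber's top face, 75 mm above the bench: 24 mm across, 55 mm deep, straight down, 30 mm to the +y side of the timber's middle, on the line that the guide hole travels. Uncovered at the start
- stand: wooden stand fixed to the bench, 90 x 90 mm, 140 mm tall, an arch of two cheeks and a top board with a 13 mm hole in which the probe hangs. Origin: centre of its underside
- probe: inspection probe, loose, about 0.13 kg, hanging upright in the stand. Origin: centre of the tip of the stem (its lowest point); z up along the stem. Round steel stem 10 mm across, 120 mm long; then a flange 32 mm across, 6 mm thick, that rests on the stand's top; above it a round black handle 24 mm across, from 126 to 180 mm above the tip
- router: bystander, loose: green trim router on a plywood shoe, about 110 x 90 mm, 182 mm tall; leave alone
- glue: bystander, loose: glue bottle, 60 mm across, 170 mm tall; leave alone
- screw_jar: bystander, loose: glass screw jar, 70 mm across, 80 mm tall; leave alone
- tape: bystander, loose: tape measure, 62 x 36 mm, 60 mm tall; leave alone
- offcut: bystander, loose: wood offcut, 90 x 45 mm, 22 mm tall; leave alone
- sander: bystander, loose: cork sanding block, 110 x 65 mm, 35 mm tall; leave alone
- mallet: bystander, loose: hammer lying on the bench; leave alone
- driver: bystander, loose: screwdriver lying on the bench; leave alone
Not all that is in view belongs to the job. There is more than one size of the probe; the one meant has the size given above.

How it is judged (in metres and radians):
On the way, in this order (a step that is already met when the one before it is completed fails the run):
1. the guide hole stands over the wide bore, within 4 mm, before the probe is lifted (horizontal distance between guide_hole and bore below 0.004 m and height (world z) of probe below 0.04 m), for 0.2 s.
2. the probe is lifted clear out of its stand, its tip 145 mm or more above the bench (height (world z) of probe above 0.145 m), for 0.1 s.
At the end, for the whole second after the job is handed in: The guide hole is within 4 mm of the bore's axis; the probe's tip is 25 to 45 mm below the timber's top face, within 4 mm of the bore's axis and 5 mm of the guide hole's; the probe leans less than 0.06 rad, is still, is held by the fingers alone and touches neither jig nor timber (horizontal distance between each of guide_hole, probe and bore below 0.004 m and horizontal distance between probe and guide_hole below 0.005 m and z of probe in the frame of bore between -0.045 and -0.025 m and angle between probe's own z axis and vertical below 0.06 rad and linear speed of probe below 0.01 m/s and contact force between the fingers and probe above 1 N and contact force between probe and jig below 0.2 N and contact force between probe and timber below 0.2 N); the arm keeps its last pose, push and grip.
It fails at once if the probe touches the jig or its carriage (contact force between probe and jig above 0.2 N).
It fails at once if the probe touches the timber (contact force between probe and timber above 0.2 N).
It fails at once if another thing on the bench is moved more than 20 mm (distance of any of router, glue, screw_jar, tape, offcut, sander, mallet, driver from where it was at the start of the episode above 0.02 m).
It also fails if it takes over 72 s, if anything falls off the work surface, if the arm or the gripper's body presses on something with over 40 N, if the wrist force passes 120 N, or if a joint passes its speed limit or range.

## Working session

There is one attempt and no reset: what is moved stays moved. The work goes in short steps, Python scripts to look and compute and a tool call to move; the robot and the scene stay as the last step left them, time stands still between calls to the robot, and variables do not carry over. Pictures are saved under pics/ and viewed, at most 10 in all, crops included, and the job is handed in when it is done.

Besides the shell and the picture viewer there is one more tool, called after "Call:" as name(argument=value, ...) on one line, values as JSON. apply_moves: Moves the arm, as the interface text tells. Its arguments: {"type":"object","properties":{"rows":{"type":"array","items":{"type":"array","items":{"type":"number"}}},"force":{"type":"number"}},"required":["rows"]}

```bash
mkdir -p pics; ls; cat > h.py <<'E'
import numpy as np, cv2, pickle
from cell import r, eyes
def grab(name,fn):
    c=eyes.camera(name); pickle.dump({k:np.array(v) for k,v in c.items()},open(f'pics/{fn}.pkl','wb'))
    cv2.imwrite(f'pics/{fn}.png',c['color'][...,::-1]); return c
def load(fn): return pickle.load(open(f'pics/{fn}.pkl','rb'))
def ray(c,uv):
    K=np.array(c['camera_matrix']);k=float(c['k1'])
    d=(np.array(uv,float)-K[:2,2])/[K[0,0],K[1,1]]
    s=d.copy()
    for _ in range(30): s=d/(1+k*(s@s))
    v=np.array(c['rotation'])@np.array([s[0],-s[1],-1]); return np.array(c['origin']),v
def atz(c,uv,z):
    o,v=ray(c,uv); return o+v*(z-o[2])/v[2]
def proj(c,p):
    q=np.array(c['rotation']).T@(np.array(p,float)-c['origin']); s=np.array([q[0],-q[1]])/-q[2]
    s=s*(1+float(c['k1'])*(s@s)); K=np.array(c['camera_matrix']); return s*[K[0,0],K[1,1]]+K[:2,2]
E
python3 - <<'E'
from h import *
a=grab('scene','s0');b=grab('top','t0')
for c in (a,b): print(c['origin'],c['rotation'],c['camera_matrix'],c['k1'])
print(r.get_obs(), r.grasp_offset)
E
```

```text
pics
[1503.60714594  127.80627351  998.13140602] [0.59951031 0.25962351 0.29963944 0.69526918] [[419.56741937   0.         316.89611931]
 [  0.         419.56741937 201.06422397]
 [  0.           0.           1.        ]] -0.013484990925320014
[ 311.57655772   -5.17554999 1500.56550601] [-0.69810398 -0.06190525  0.05940097  0.71083761] [[407.87642125   0.         323.06044539]
 [  0.         407.87642125 201.14791819]
 [  0.           0.           1.        ]] -0.049452587735646904
{'time': 0.1, 'joint_pos': array([-1.25598903e+00,  5.33224490e-02,  1.61414561e+00,  2.26853224e-05,
        1.47600699e+00, -1.18980551e-01]), 'joint_velocities': array([ 0.00030325, -0.00209091, -0.00357908, -0.00121942, -0.00136805,
        0.00095505]), 'effort': array([ 2.81880975e-04, -3.94905710e+01, -3.71361601e+01, -1.21551388e-04,
        3.89425404e-03,  1.00727542e-05]), 'tcp_pos': array([ 262.53678911, -566.56832285,  230.17298626]), 'ee_rot': array([-9.37789977e-04,  9.76570379e-01,  2.15196208e-01, -8.07716756e-05]), 'force': array([-1.11903673, -0.82796288, -0.44412954]), 'ft_torque': array([-0.04136545,  0.01624379, -0.0367246 ]), 'gripper_force': 0.0, 'opening': 85.50948928575993} -18.700000000000003
```

View pics/s0.png

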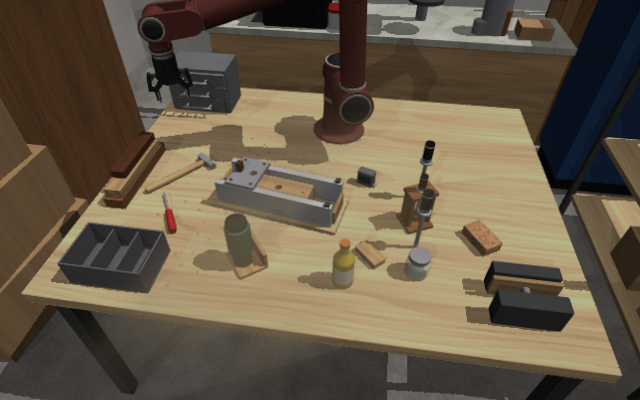

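View pics/t0.png

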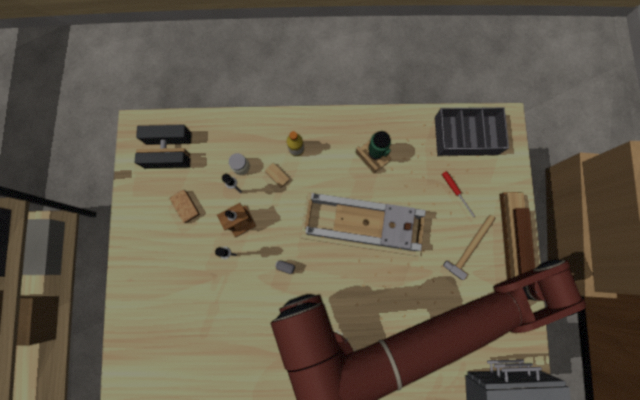

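The scene view shows the jig around (280,190), its grip at (239,166), and black handles at (428,150), (424,182) and (427,200). In the top view the handles are at (222,252), (234,216) and (230,181), and the middle one is over the wooden stand. I'll enlarge both to confirm.

```bash
python3 - <<'E'
from h import *
a=load('s0');b=load('t0')
A=cv2.resize(a['color'][130:280,370:470],None,fx=4,fy=4,interpolation=cv2.INTER_CUBIC)
B=cv2.resize(b['color'][160:270,200:300],None,fx=4,fy=4,interpolation=cv2.INTER_CUBIC)
C=np.zeros((600,800,3),np.uint8);C[:600,:400]=A;C[:440,400:]=B
cv2.imwrite('pics/c1.png',C[...,::-1])
D=cv2.resize(b['color'][185:260,295:435],None,fx=5.7,fy=5.7,interpolation=cv2.INTER_CUBIC)[:, :798]
cv2.imwrite('pics/c2.png',D[...,::-1])
E
```

```text
(no output)
```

View pics/c1.png

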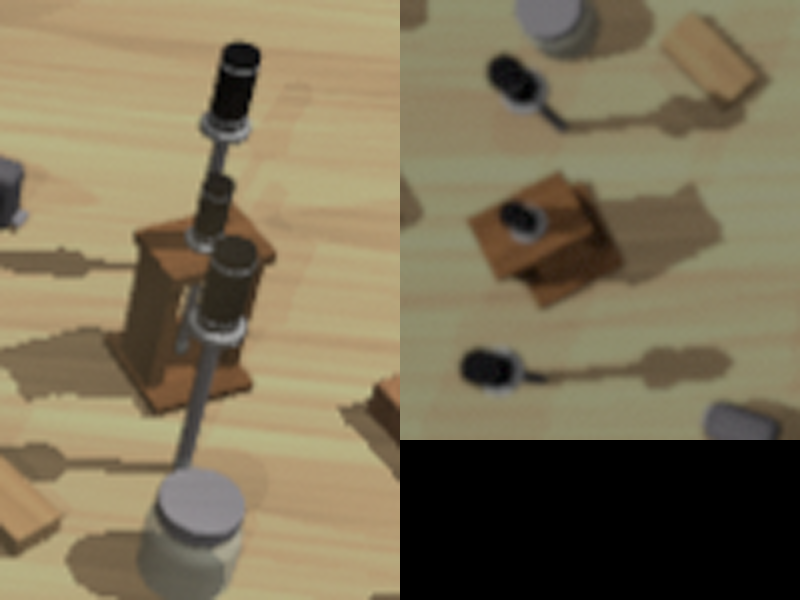

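View pics/c2.png

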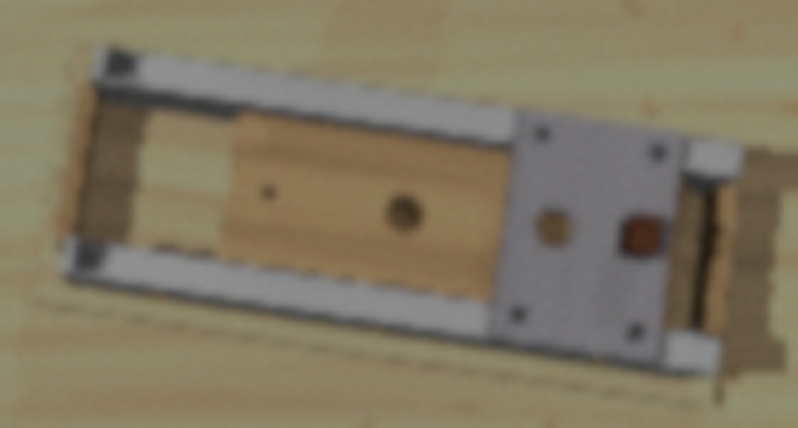

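Candidates are (scene px) A (428,150) free-standing and large, B (424,182) hanging in the wooden stand with its flange on the top, and C (427,200) free-standing and large. B fits: it hangs in the stand and is small, with a tip well under 140 mm. The carriage's guide hole is at crop (553,228), the grip at (641,235), the bore at (404,213) and the pilot at (267,192).

```bash
python3 - <<'E'
from h import *
b=load('t0');a=load('s0')
T=lambda u,v:(295+(u+.5)/5.7-.5,185+(v+.5)/5.7-.5)
P={k:atz(b,T(*p),z) for k,(p,z) in dict(grip=((641,235),147.5),guide=((553,228),112.5),bore=((404,213),75),pilot=((267,192),75),railA=((120,65),105),railB=((88,256),105)).items()}
G=lambda u,v:(200+(u-400+.5)/4-.5,160+(v+.5)/4-.5)
S=lambda u,v:(370+(u+.5)/4-.5,130+(v+.5)/4-.5)
P['probe_handletop_t']=atz(b,G(513,212),200)
P['flange_t']=atz(b,G(528,222),146)
P['probe_s']=atz(a,S(218,183),200)
P['flange_s']=atz(a,S(207,241),143)
for k,p in P.items(): print(k,p.round(1))
print('jig y dir',np.degrees(np.arctan2(*(P['pilot']-P['guide'])[[0,1]])), np.degrees(np.arctan2(*(P['bore']-P['grip'])[[0,1]])))
# triangulate decoys handle tops
def tri(pa,pb):
    (o1,v1),(o2,v2)=ray(a,pa),ray(b,pb); t=np.linalg.lstsq(np.c_[v1,-v2],o2-o1,rcond=None)[0]; return ((o1+v1*t[0]+o2+v2*t[1])/2).round(0), np.linalg.norm(o1+v1*t[0]-o2-v2*t[1]).round(1)
print('A',tri(S(241,52),G(475,368)),'C',tri(S(233,250),G(504,73)),'B',tri(S(218,183),G(513,212)))
E
```

```text
Traceback (most recent call last):
  File "h.py", line 14, in atz
    o,v=ray(c,uv); return o+v*(z-o[2])/v[2]
        ~~~^^^^^^
  File "h.py", line 12, in ray
    v=np.array(c['rotation'])@np.array([s[0],-s[1],-1]); return np.array(c['origin']),v
      ~~~~~~~~~~~~~~~~~~~~~~~^~~~~~~~~~~~~~~~~~~~~~~~~~
ValueError: matmul: Input operand 1 has a mismatch in its core dimension 0, with gufunc signature (n?,k),(k,m?)->(n?,m?) (size 3 is different from 4)
```

```bash
sed -i "s/^from cell.*/from cell import r, eyes\nfrom scipy.spatial.transform import Rotation\ndef RM(c):\n    q=np.array(c['rotation']); return q if q.ndim==2 else Rotation.from_quat(q,scalar_first=True).as_matrix()/; s/np.array(c\['rotation'\])@/RM(c)@/; s/np.array(c\['rotation'\]).T/RM(c).T/" h.py
cat > m1.py <<'E'
from h import *
b=load('t0');a=load('s0')
T=lambda u,v:(295+(u+.5)/5.7-.5,185+(v+.5)/5.7-.5)
P={k:atz(b,T(*p),z) for k,(p,z) in dict(grip=((641,235),147.5),guide=((553,228),112.5),bore=((404,213),75),pilot=((267,192),75),railA=((120,65),105),railB=((88,256),105)).items()}
G=lambda u,v:(200+(u-400+.5)/4-.5,160+(v+.5)/4-.5)
S=lambda u,v:(370+(u+.5)/4-.5,130+(v+.5)/4-.5)
P['probe_handletop_t']=atz(b,G(513,212),200)
P['flange_t']=atz(b,G(528,222),146)
P['probe_s']=atz(a,S(218,183),200)
P['flange_s']=atz(a,S(207,241),143)
for k,p in P.items(): print(k,p.round(1))
print('jig y dir',np.degrees(np.arctan2(*(P['pilot']-P['guide'])[[0,1]])), np.degrees(np.arctan2(*(P['bore']-P['grip'])[[0,1]])))
def tri(pa,pb):
    (o1,v1),(o2,v2)=ray(a,pa),ray(b,pb); t=np.linalg.lstsq(np.c_[v1,-v2],o2-o1,rcond=None)[0]; return ((o1+v1*t[0]+o2+v2*t[1])/2).round(0), np.linalg.norm(o1+v1*t[0]-o2-v2*t[1]).round(1)
print('A',tri(S(241,52),G(475,368)),'C',tri(S(233,250),G(504,73)),'B',tri(S(218,183),G(513,212)))
E
python3 m1.py
```

```text
grip [ 457.6 -281.1  147.5]
guide [ 466.7 -235.5  112.5]
bore [ 481.9 -150.1   75. ]
pilot [496.5 -65.9  75. ]
railA [572.4  23.1 105. ]
railB [455.8  44.1 105. ]
probe_handletop_t [505.3 305.8 200. ]
flange_t [504.6 305.9 146. ]
probe_s [507.7 304.1 200. ]
flange_s [508.3 305.7 143. ]
jig y dir 9.986661830501914 10.489774059667457
A (array([379., 324., 230.]), np.float64(4.2)) C (array([614., 307., 228.]), np.float64(3.5)) B (array([505., 305., 198.]), np.float64(1.7))
```

Call:
apply_moves(rows=[[0, 0, 7, 0, 0, 0, 1], [0, 0, 7, 0, 0, 0, 1], [0, 0, 7, 0, 0, 0, 1], [0, 0, 7, 0, 0, 0, 1], [0, 0, 7, 0, 0, 0, 1]])

```text
time: 0.52
tcp_pos: [262.6, -566.7, 230.5]
ee_rot: [-0.001, 0.996, -0.091, -0.0]
force: [-0.1, -0.5, -1.0]
opening: 85.3
gripper_force: 0.0
```

Call:
apply_moves(rows=[[0, 0, 0, 0.0142, -0.0315, 0, 1], [0, 0, 0, 0.0142, -0.0315, 0, 1], [0, 0, 0, 0.0142, -0.0315, 0, 1], [0, 0, 0, 0.0142, -0.0315, 0, 1], [0, 0, 0, 0.0142, -0.0315, 0, 1]])

```text
time: 0.93
tcp_pos: [360.7, -422.9, 230.7]
ee_rot: [-0.0, 0.996, -0.089, -0.0]
force: [-0.1, -0.8, -0.6]
opening: 85.4
gripper_force: 0.0
```

Call:
apply_moves(rows=[[0, 0, 0, 0.0142, -0.0315, 0, 1], [0, 0, 0, 0.0142, -0.0315, 0, 1], [0, 0, 0, 0.0142, -0.0315, 0, 1], [0, 0, 0, 0.0142, -0.0315, 0, 1], [0, 0, 0, 0, 0, 0, 1]])

```text
time: 1.35
tcp_pos: [440.7, -306.0, 230.8]
ee_rot: [-0.001, 0.996, -0.086, 0.0]
force: [0.1, -0.3, -0.6]
opening: 85.5
gripper_force: 0.0
```

```bash
cat > st.py <<'E'
from h import *
def st():
    s=r.get_obs();R=Rotation.from_quat(s['ee_rot'],scalar_first=True).as_matrix();return s,R
def to(p):
    s,R=st(); return (R.T@(np.array(p)-s['tcp_pos'])).round(1)
def show():
    s,R=st(); print(round(s['time'],2),s['tcp_pos'].round(1),'x',R[:,0].round(3),'z',R[:,2].round(4),'F',s['force'].round(1),'open',round(s['opening'],1),round(s['gripper_force'],1),'q6',s['joint_pos'][5].round(2))
E
python3 - <<'E'
from st import *
show(); c=grab('wrist','w1'); print(c['origin'],c['rotation']); 
b=load('t0')
for n,p in dict(grip=[457.6,-281.1,147.5],guide=[466.7,-235.5,112.5],bore=[481.9,-150,75]).items(): print(n,proj(c,p).round(1))
E
```

```text
1.35 [ 440.7 -306.   230.8] x [ 0.985 -0.17   0.   ] z [ 8.0e-04  2.6e-03 -1.0e+00] F [ 0.1 -0.3 -0.6] open 85.5 0.0 q6 0.99
[ 517.54835566 -319.82149295  372.72610761] [-0.63670676  0.09786824 -0.11811429  0.75569526]
grip [289.3 197. ]
guide [240.9 184.5]
bore [163.5 174.9]
```

View pics/w1.png

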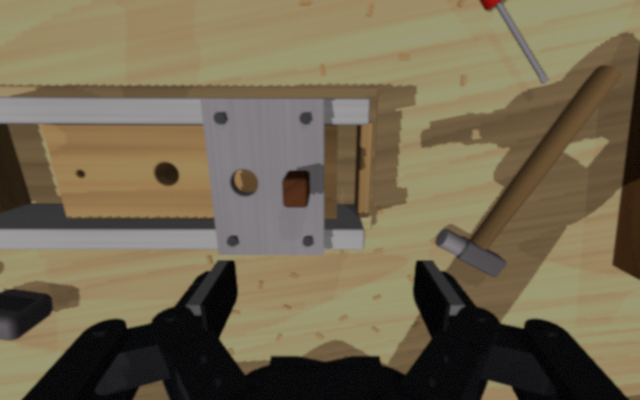

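Wrist view: guide hole at about (244,181), bore (166,174), pilot (80,174), grip block (284-308, 170-207). I'll enlarge it for exact pixels.

```bash
python3 - <<'E'
from h import *
c=load('w1')
A=cv2.resize(c['color'][80:260,60:340],None,fx=2.857,fy=2.857,interpolation=cv2.INTER_CUBIC)[:600,:800]
cv2.imwrite('pics/c3.png',A[...,::-1])
E
```

```text
(no output)
```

View pics/c3.png

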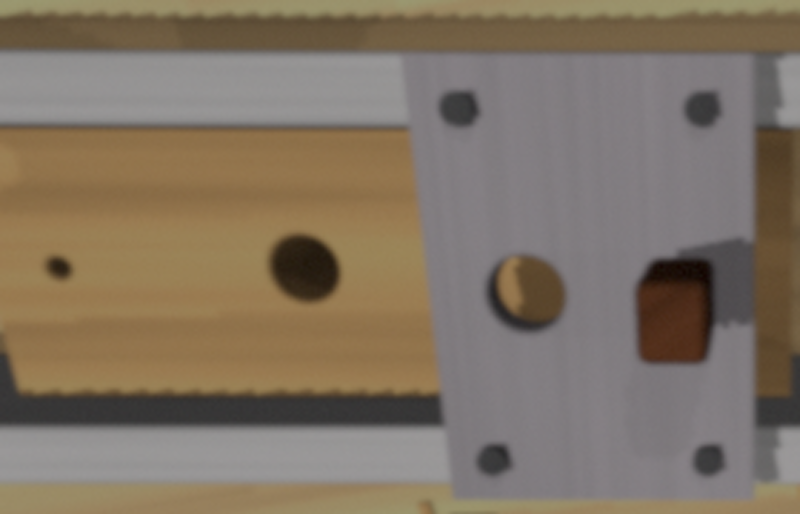

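```bash
python3 - <<'E'
from st import *
c=load('w1'); T=lambda u,v:(60+(u+.5)/2.857-.5,80+(v+.5)/2.857-.5)
P={k:atz(c,T(*p),z) for k,(p,z) in dict(grip=((673,320),147.5),guide=((526.5,292),112.5),bore=((305,267),75),pilot=((59,267),75)).items()}
for k,p in P.items(): print(k,p.round(1),to(p))
d=lambda a,b:(P[b]-P[a])[:2]
for a,b in (('grip','guide'),('guide','bore'),('bore','pilot')): print(a,b,d(a,b).round(1),np.linalg.norm(d(a,b)).round(1),np.degrees(np.arctan2(*d(a,b))).round(1))
E
```

```text
grip [ 461.  -286.5  147.5] [ 17.6 -25.   83.3]
guide [ 468.6 -238.7  112.5] [ 16.8 -73.3 118.3]
bore [ 483.1 -153.5   75. ] [  16.6 -159.8  155.9]
pilot [497.4 -70.   75. ] [  16.3 -244.5  156. ]
grip guide [ 7.6 47.7] 48.3 9.0
guide bore [14.6 85.2] 86.5 9.7
bore pilot [14.2 83.5] 84.7 9.7
```

Call:
apply_moves(rows=[[0, 0, 0, 0.0175, -0.025, 0, 1], [0, 0, 0, 0, 0, 0.036, 1], [0, 0, 0, 0, 0, 0.036, 1], [0, 0, 0, 0, 0, 0.036, 1], [0, 0, 0, 0, 0, 0, 1]])

```text
time: 1.82
tcp_pos: [455.0, -286.1, 114.5]
ee_rot: [-0.004, 0.996, -0.089, -0.006]
force: [-0.6, 0.9, -0.9]
opening: 85.3
gripper_force: 0.0
```

Call:
apply_moves(force=30, rows=[[0, 0, 0, 0, 0, 0, 0], [0, 0, 0, 0, 0, 0, 0], [0, 0, 0, 0, 0, 0, 0], [0, 0, 0, 0, 0, 0, 0], [0, 0, 0, 0, 0, 0, 0]])

```text
time: 2.23
tcp_pos: [461.2, -289.7, 125.8]
ee_rot: [0.001, 0.996, -0.089, 0.002]
force: [1.4, 5.3, 3.7]
opening: 25.5
gripper_force: 2.3
```

Call:
apply_moves(rows=[[0, 0, 0, 0, 0, 0, 0], [0, 0, 0, 0, 0, 0, 0], [0, 0, 0, 0, 0, 0, 0], [0, 0, 0, 0, 0, 0, 0], [0, 0, 0, 0, 0, 0, 0]])

```text
time: 2.65
tcp_pos: [461.2, -289.5, 125.7]
ee_rot: [0.001, 0.996, -0.088, 0.001]
force: [-0.4, 1.3, 6.5]
opening: 19.5
gripper_force: 31.7
```

```bash
python3 - <<'E'
from st import *
show(); grab('wrist','w2')
E
```

```text
2.65 [ 461.2 -289.5  125.7] x [ 0.984 -0.176  0.003] z [ 0.0027 -0.0015 -1.    ] F [-0.4  1.3  6.5] open 19.5 31.7 q6 1.05
```

View pics/w2.png

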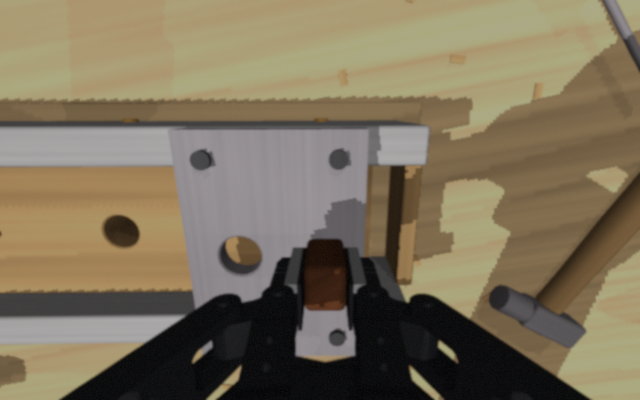

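The block sits between the fingers at (325,275), 19.5 mm opening and 32 N. Sliding 86.5 mm.

Call:
apply_moves(rows=[[0, 0, 0, -0.0001, -0.008, 0, 0], [0, 0, 0, 0, -0.009, 0, 0], [0, 0, 0, -0.0001, -0.009, 0, 0], [0, 0, 0, 0, -0.009, 0, 0], [0, 0, 0, -0.0001, -0.009, 0, 0]])

```text
time: 3.12
tcp_pos: [468.6, -246.7, 125.7]
ee_rot: [0.002, 0.996, -0.088, 0.002]
force: [-1.9, -3.5, 6.2]
opening: 19.4
gripper_force: 31.7
```

Call:
apply_moves(rows=[[0, 0, 0, 0, -0.009, 0, 0], [0, 0, 0, -0.0001, -0.009, 0, 0], [0, 0, 0, 0, -0.009, 0, 0], [0, 0, 0, -0.0001, -0.009, 0, 0], [0, 0, 0, -0.0001, -0.0065, 0, 0]])

```text
time: 3.53
tcp_pos: [476.0, -204.4, 125.7]
ee_rot: [0.002, 0.996, -0.088, 0.002]
force: [-1.1, -2.3, 6.3]
opening: 19.4
gripper_force: 31.7
```

Call:
apply_moves(rows=[[0, 0, 0, 0, 0, 0, 0], [0, 0, 0, 0, 0, 0, 0], [0, 0, 0, 0, 0, 0, 0], [0, 0, 0, 0, 0, 0, 0]])

```text
time: 3.87
tcp_pos: [476.1, -203.4, 125.7]
ee_rot: [0.0, 0.996, -0.088, 0.002]
force: [-0.9, 3.6, 7.4]
opening: 19.5
gripper_force: 31.9
```

```bash
python3 - <<'E'
from st import *
show(); c=grab('wrist','w3'); 
A=cv2.resize(c['color'][200:300,180:300],None,fx=5,fy=5,interpolation=cv2.INTER_CUBIC)
s,R=st(); 
cv2.imwrite('pics/c4.png',A[...,::-1])
E
```

```text
3.87 [ 476.1 -203.4  125.7] x [ 0.984 -0.176  0.003] z [ 3.5e-03 -3.0e-04 -1.0e+00] F [-0.9  3.6  7.4] open 19.5 31.9 q6 1.2
```

View pics/c4.png

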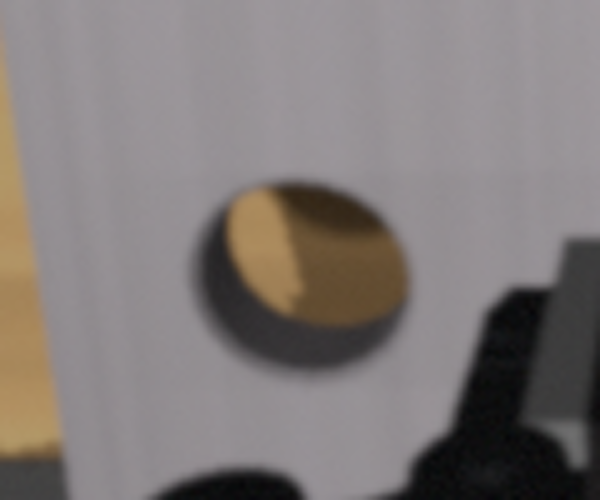

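```bash
python3 - <<'E'
from st import *
c=load('w3'); T=lambda u,v:(180+(u+.5)/5-.5,200+(v+.5)/5-.5)
g=atz(c,T(302,276),112.5); print('guide',g.round(1))
t=np.linspace(0,2*np.pi,200)
for d in (-4,-2,0,2,4):
    ctr=np.array([g[0]+d*.168,g[1]+d*.986])
    q=(np.array([proj(c,[ctr[0]+12*np.cos(a),ctr[1]+12*np.sin(a),75]) for a in t])-[180,200])*5+2
    i=q[:,1].argmax(); print(d,'bottom',q[i].round(),'left',q[q[:,0].argmin()].round(),'y at x=300,380', [q[np.argmin(abs(q[:,0]-x)-(q[:,1]>q[:,1].mean())*1000)].round() for x in (300,380)])
print('lift dz', to([0,0,0]))
E
```

```text
guide [ 483.5 -156.2  112.5]
-4 bottom [410. 230.] left [316. 144.] y at x=300,380 [array([317., 149.]), array([380., 226.])]
-2 bottom [396. 230.] left [302. 144.] y at x=300,380 [array([302., 149.]), array([379., 229.])]
0 bottom [381. 230.] left [287. 142.] y at x=300,380 [array([300., 187.]), array([379., 230.])]
2 bottom [367. 230.] left [272. 142.] y at x=300,380 [array([299., 203.]), array([381., 229.])]
4 bottom [353. 231.] left [257. 142.] y at x=300,380 [array([300., 215.]), array([379., 227.])]
lift dz [-504.9 -116.6  124. ]
```

The bore edge seems up to 4 mm off in this slanted view, so I'll release and look straight down through the hole.

Call:
apply_moves(rows=[[0, 0, 0, 0, 0, 0, 1], [0, 0, 0, 0, 0, 0, 1], [0, 0, 0, 0, 0, 0, 1], [0, 0, 0, 0, 0, 0, 1], [0, 0, 0, 0, 0, 0, 1]])

```text
time: 4.33
tcp_pos: [474.4, -203.6, 122.9]
ee_rot: [-0.0, 0.996, -0.088, -0.0]
force: [-0.4, 0.2, 0.4]
opening: 78.3
gripper_force: 0.0
```

Call:
apply_moves(rows=[[0, 0, 0, 0, 0, -0.03, 1], [0, 0, 0, 0, 0, -0.04, 1], [0, 0, 0, -0.026, -0.016, 0, 1], [0, 0, 0, -0.026, -0.016, 0, 1], [0, 0, 0, -0.026, -0.016, 0, 1]])

```text
time: 4.75
tcp_pos: [406.0, -142.5, 194.1]
ee_rot: [0.0, 0.996, -0.089, 0.0]
force: [-0.2, 0.7, -0.0]
opening: 85.9
gripper_force: 0.0
```

Call:
apply_moves(rows=[[0, 0, 0, 0, 0, 0, 1], [0, 0, 0, 0, 0, 0, 1], [0, 0, 0, 0, 0, 0, 1]])

```text
time: 5.0
tcp_pos: [406.6, -143.0, 193.5]
ee_rot: [0.0, 0.996, -0.088, 0.0]
force: [0.2, -1.3, -0.2]
opening: 85.4
gripper_force: 0.0
```

```bash
python3 - <<'E'
from st import *
show(); c=grab('wrist','w4'); u,v=proj(c,[483.5,-156.2,112.5]); print(u,v,c['origin'])
u,v=int(u)-40,max(0,int(v)-40); print(u,v)
A=cv2.resize(c['color'][v:v+80,u:u+80],None,fx=7,fy=7,interpolation=cv2.INTER_CUBIC)
cv2.imwrite('pics/c5.png',A[...,::-1])
E
```

```text
5.0 [ 406.6 -143.   193.5] x [ 0.984 -0.176  0.001] z [ 8.e-04 -6.e-04 -1.e+00] F [ 0.2 -1.3 -0.2] open 85.4 0.0 q6 1.24
323.83239079913824 107.85469659714143 [ 483.44517044 -156.76535884  335.4604809 ]
283 67
```

View pics/c5.png

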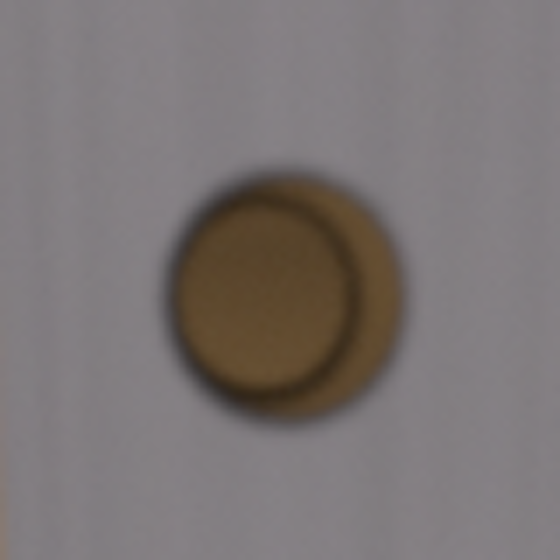

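Guide mouth spans (168–405, 170–422), centre (286,297). The bore's dark ring has its right outer edge at 360, top 190 and bottom 405, so its centre is at about (257,297).

```bash
python3 - <<'E'
from st import *
c=load('w4'); T=lambda u,v:(283+(u+.5)/7-.5,67+(v+.5)/7-.5)
g=atz(c,T(286,297),112.5); print(g)
for x in (255,257,260):
  b=atz(c,T(x,297),75); d=(b-g)[:2]; print(b,d, 'along',d@[.168,.986],'perp',d@[.986,-.168])
for z,n in ((112.5,g),(75,b)):
  q=[proj(c,[n[0],n[1]+s,z]) for s in(-12,12)]; print('diam px crop',abs(q[0]-q[1])*7)
print('grip target tool', to([g[0]-48*.168,g[1]-48*.986,125.7]))
E
```

```text
[ 482.80043864 -155.78768125  112.5       ]
[ 483.32702565 -152.06452592   75.        ] [0.52658701 3.72315533] along 3.7594977710721986 perp -0.10627530430054742
[ 483.28606721 -152.2941193    75.        ] [0.48562857 3.49356195] along 3.526237682484107 perp -0.10808864186747776
[ 483.2246267  -152.63850982   75.        ] [0.42418806 3.14917143] along 3.176346625629547 perp -0.11081137616425625
diam px crop [236.6334541   44.37260118]
diam px crop [202.42947578  37.96668282]
grip target tool [77.3 47.  67.9]
```

Call:
apply_moves(rows=[[0, 0, 0, 0.026, 0.0156, 0, 1], [0, 0, 0, 0.026, 0.0156, 0, 1], [0, 0, 0, 0.027, 0.016, 0, 1], [0, 0, 0, 0, 0, 0.034, 1], [0, 0, 0, 0, 0, 0.034, 1]])

```text
time: 5.47
tcp_pos: [479.5, -206.3, 127.1]
ee_rot: [0.001, 0.996, -0.089, 0.003]
force: [0.3, -0.2, -1.0]
opening: 85.1
gripper_force: 0.0
```

Call:
apply_moves(rows=[[0, 0, 0, 0, 0, 0, 0], [0, 0, 0, 0, 0, 0, 0], [0, 0, 0, 0, 0, 0, 0], [0, 0, 0, 0, 0, 0, 0], [0, 0, 0, 0, 0, 0, 0]])

```text
time: 5.88
tcp_pos: [477.2, -203.9, 128.0]
ee_rot: [0.001, 0.996, -0.088, 0.002]
force: [-0.4, -1.0, -0.3]
opening: 25.8
gripper_force: 0.0
```

Call:
apply_moves(rows=[[0, 0, 0, 0, 0, 0, 0], [0, 0, 0, 0, 0, 0, 0], [0, 0, 0, 0, -0.0018, 0, 0], [0, 0, 0, 0, -0.0017, 0, 0], [0, 0, 0, 0, 0, 0, 0]])

```text
time: 6.3
tcp_pos: [477.6, -200.9, 127.9]
ee_rot: [0.002, 0.996, -0.088, 0.002]
force: [-0.7, -1.3, 5.2]
opening: 19.4
gripper_force: 32.0
```

Call:
apply_moves(rows=[[0, 0, 0, 0, 0, 0, 0], [0, 0, 0, 0, 0, 0, 0], [0, 0, 0, 0, 0, 0, 0]])

```text
time: 6.55
tcp_pos: [477.6, -200.9, 127.9]
ee_rot: [0.001, 0.996, -0.088, 0.002]
force: [-1.0, -1.3, 5.6]
opening: 19.6
gripper_force: 32.0
```

Call:
apply_moves(rows=[[0, 0, 0, 0, -0.001, 0, 0], [0, 0, 0, 0, 0, 0, 0], [0, 0, 0, 0, 0, 0, 0], [0, 0, 0, 0, 0, 0, 0], [0, 0, 0, 0, 0, 0, 0]])

```text
time: 6.97
tcp_pos: [477.7, -200.1, 127.9]
ee_rot: [0.002, 0.996, -0.088, 0.002]
force: [-1.0, -1.7, 6.3]
opening: 19.5
gripper_force: 32.0
```

Call:
apply_moves(rows=[[0, 0, 0, 0, 0, 0, 1], [0, 0, 0, 0, 0, 0, 1], [0, 0, 0, 0, 0, 0, 1], [0, 0, 0, 0, 0, 0, 1], [0, 0, 0, 0, 0, 0, 1]])

```text
time: 7.38
tcp_pos: [476.4, -198.5, 125.0]
ee_rot: [-0.0, 0.996, -0.088, -0.0]
force: [0.2, 0.5, 0.6]
opening: 78.4
gripper_force: 0.0
```

Call:
apply_moves(rows=[[0, 0, 0, 0, 0, -0.03, 1], [0, 0, 0, 0, 0, -0.04, 1], [0, 0, 0, -0.026, -0.0155, 0, 1], [0, 0, 0, -0.026, -0.0155, 0, 1], [0, 0, 0, -0.027, -0.016, 0, 1]])

```text
time: 7.8
tcp_pos: [406.8, -138.3, 196.1]
ee_rot: [0.0, 0.996, -0.089, 0.001]
force: [-0.8, -0.2, -0.1]
opening: 85.1
gripper_force: 0.0
```

Call:
apply_moves(rows=[[0, 0, 0, 0, 0, 0, 1], [0, 0, 0, 0, 0, 0, 1], [0, 0, 0, 0, 0, 0, 1]])

```text
time: 8.05
tcp_pos: [407.4, -138.7, 195.6]
ee_rot: [0.0, 0.996, -0.088, 0.0]
force: [-0.2, -0.2, -0.4]
opening: 85.4
gripper_force: 0.0
```

```bash
python3 - <<'E'
from st import *
show(); c=grab('wrist','w5'); u,v=proj(c,[483.5,-152.2,112.5]); print(u,v,c['origin'])
u,v=int(u)-40,max(0,int(v)-40); print(u,v)
A=cv2.resize(c['color'][v:v+80,u:u+80],None,fx=7,fy=7,interpolation=cv2.INTER_CUBIC)
cv2.imwrite('pics/c6.png',A[...,::-1])
E
```

```text
8.05 [ 407.4 -138.7  195.6] x [ 0.984 -0.176  0.001] z [ 9.e-04 -6.e-04 -1.e+00] F [-0.2 -0.2 -0.4] open 85.4 0.0 q6 1.25
324.4895279463134 108.95612597367933 [ 484.23241121 -152.45294681  337.50290745]
284 68
```

View pics/c6.png

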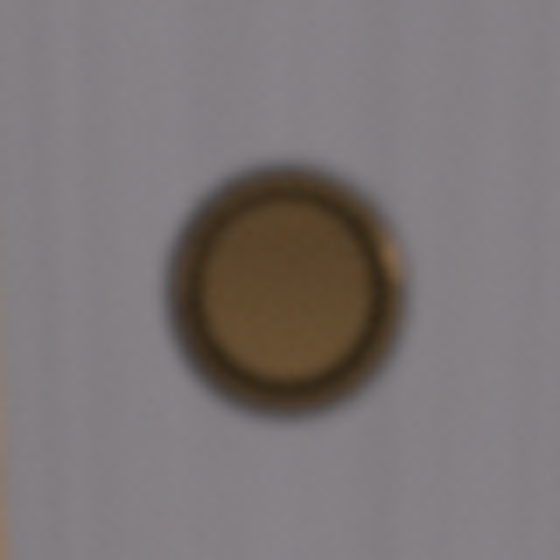

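Concentric now, so the carriage is placed. That was the tenth picture, so from here I'll measure by image code. Next: the camera over the probe.

Call:
apply_moves(rows=[[0, 0, 0, -0.0042, -0.0324, -0.025, 1], [0, 0, 0, -0.0042, -0.0324, -0.025, 1], [0, 0, 0, -0.0042, -0.0324, -0.025, 1], [0, 0, 0, -0.0042, -0.0324, -0.025, 1], [0, 0, 0, -0.0042, -0.0324, -0.025, 1]])

```text
time: 8.52
tcp_pos: [415.7, 25.6, 321.8]
ee_rot: [0.0, 0.996, -0.089, 0.0]
force: [1.3, -0.1, -0.5]
opening: 85.1
gripper_force: 0.0
```

Call:
apply_moves(rows=[[0, 0, 0, -0.0042, -0.0324, 0, 1], [0, 0, 0, -0.0042, -0.0324, 0, 1], [0, 0, 0, -0.0042, -0.0324, 0, 1], [0, 0, 0, -0.0042, -0.0324, 0, 1], [0, 0, 0, -0.0042, -0.0324, 0, 1]])

```text
time: 8.93
tcp_pos: [423.8, 189.5, 320.5]
ee_rot: [0.0, 0.996, -0.089, 0.0]
force: [0.2, -1.5, -0.6]
opening: 85.2
gripper_force: 0.0
```

Call:
apply_moves(rows=[[0, 0, 0, -0.0042, -0.0324, 0, 1], [0, 0, 0, -0.0042, -0.0324, 0, 1], [0, 0, 0, -0.0042, -0.0324, 0, 1], [0, 0, 0, 0, 0, 0, 1], [0, 0, 0, 0, 0, 0, 1]])

```text
time: 9.35
tcp_pos: [428.2, 287.0, 319.6]
ee_rot: [0.001, 0.996, -0.087, -0.001]
force: [1.0, -0.4, -0.3]
opening: 85.9
gripper_force: 0.0
```

Call:
apply_moves(rows=[[0, 0, 0, 0, 0, 0, 1], [0, 0, 0, 0, 0, 0, 1]])

```text
time: 9.52
tcp_pos: [428.2, 285.0, 320.2]
ee_rot: [0.0, 0.996, -0.089, -0.0]
force: [-0.0, 0.0, 0.5]
opening: 85.6
gripper_force: 0.0
```

```bash
python3 - <<'E'
from st import *
c=load('w5'); print('guide w5',atz(c,(284+287.5/7-.5,68+290.5/7-.5),112.5).round(1))
show(); c=grab('wrist','w6'); print(c['origin'].round(1), 'pred',proj(c,[506,304.5,200]).round(0), proj(c,[506,304.5,146]).round(0))
g=cv2.cvtColor(c['color'],cv2.COLOR_RGB2GRAY); n,l,s,ce=cv2.connectedComponentsWithStats((g<45).astype('uint8'))
for i in range(1,n):
    if s[i,4]>150: print(s[i],ce[i].round(1))
u,v=proj(c,[506,304.5,200]).astype(int); print(g[v-40:v+41:4,u-40:u+41:4])
E
```

```text
guide w5 [ 483.5 -152.3  112.5]
9.52 [428.2 285.  320.2] x [ 0.984 -0.177 -0.   ] z [-2.e-04 -5.e-04 -1.e+00] F [-0.   0.   0.5] open 85.6 0.0 q6 2.19
[505.1 271.1 462.1] pred [285. 114.] [291. 113.]
[271   2  16  27 170] [278.7  15.1]
[129  51  65  90 558] [166.6  95.2]
[ 550   69   41   33 1039] [570.4  86.2]
[271 102  31  27 655] [285.6 114.6]
[477 102  39  21 538] [498.1 113.1]
[522 108  20  15 249] [531.5 114.5]
[412 193  46  24 395] [428.9 201.1]
[281 228  31  29 545] [298.1 239.8]
[   0  250   55   75 2262] [ 24.8 284.9]
[276 250  34  33 862] [292.4 266.1]
[   22   261   607   139 37912] [330.3 358. ]
[  0 372  18  28 211] [  6.6 388.6]
[[142 143 142 142 141 140 140 137 130 127 131 131 100  79  78  78  81  85
   91 131 139]
 [141 137 136 134 131 130 129 130 128 128 131  99  79  79  77  81  85  84
   86 105 109]
 [129 129 131 133 133 133 134 133 131 129  90  83  79  79  83  86  86  87
   83  81  90]
 [134 135 135 136 137 137 138 134 127  90  83  79  79  81  85  85  86  81
   81  86  87]
 [136 138 139 137 137 137 137 124  86  82  77  78  82  84  85  86  81  82
   85  88  87]
 [1
[... 721 characters left out ...]
8  77  80  86  82  81  36  20  17  17  25  92 106  64  78  86
   89  86  82]
 [133 101  78  78  83  82  83  86  86  70  54  72 117 113  72  77  87  88
   84  78  46]
 [136 137  91  81  79  84  87  88  87  83  82  80  76  75  79  88  86  85
   71  44  46]
 [141 141 138  86  85  88  88  88  86  80  80  75  75  79  87  87  85  65
   57  66  95]
 [139 139 136 130  89  88  90  87  83  79  75  75  80  85  85  84  75  76
   72 109 125]
 [134 135 136 136 125  89  87  87  79  75  77  80  83  82  83  76  77  71
  123 128 130]
 [136 136 135 135 134 114  86  81  76  76  82  82  81  78  74  74  97 130
  133 133 134]
 [134 133 133 130 124 119  97  79  79  84  84  80 107  77  77 111 133 133
  133 133 133]]
```

```bash
python3 - <<'E'
from st import *
c=load('w6'); p=atz(c,(284.9,115),200); print(p, to([p[0],p[1],156]))
E
```

```text
[505.094092   304.45539168 200.        ] [ 72.2 -33.  164.3]
```

Call:
apply_moves(rows=[[0, 0, 0, 0.024, -0.011, 0, 1], [0, 0, 0, 0.024, -0.011, 0, 1], [0, 0, 0, 0.0246, -0.0106, 0, 1], [0, 0, 0, 0, 0, 0, 1], [0, 0, 0, 0, 0, 0, 1]])

```text
time: 9.98
tcp_pos: [505.6, 303.9, 319.7]
ee_rot: [0.0, 0.996, -0.09, -0.001]
force: [-0.2, -0.0, 0.3]
opening: 85.2
gripper_force: 0.0
```

Call:
apply_moves(rows=[[0, 0, 0, 0, 0, 0.035, 1], [0, 0, 0, 0, 0, 0.035, 1], [0, 0, 0, 0, 0, 0, 1], [0, 0, 0, 0, 0, 0, 1], [0, 0, 0, 0, 0, 0, 1]])

```text
time: 10.4
tcp_pos: [505.0, 305.0, 252.5]
ee_rot: [-0.001, 0.996, -0.089, 0.001]
force: [0.2, 0.4, 0.2]
opening: 85.1
gripper_force: 0.0
```

```bash
python3 - <<'E'
from st import *
show(); print(to([505.4,304.2,156]))
c=grab('wrist','w7'); print('pred',proj(c,[505.4,304.2,200]).round(1)); g=cv2.cvtColor(c['color'],cv2.COLOR_RGB2GRAY); n,l,s,ce=cv2.connectedComponentsWithStats((g<45).astype('uint8'))
for i in range(1,n):
    if s[i,4]>150: print(s[i],ce[i].round(1))
E
```

```text
10.4 [505.  305.  252.5] x [ 0.984 -0.176  0.002] z [ 0.0022  0.001  -1.    ] F [0.2 0.4 0.2] open 85.1 0.0 q6 2.17
[ 0.3  0.8 96.5]
pred [325.7 226.5]
[   0    0  121   47 4067] [53.5 18.5]
[ 250    6   62   69 3277] [281.1  40. ]
[620  48  13  20 155] [625.6  58. ]
[284  54  31  29 242] [303.4  72.3]
[ 603   81   37   92 2144] [624.8 130.8]
[ 523   83   42   77 2062] [543.  119.5]
[509  93  12  51 196] [514.2 117.7]
[132 108  74  73 701] [171.  141.9]
[584 185  26  17 376] [596.2 192.9]
[311 194  28  19 305] [325.  201.6]
[308 208  33  33 809] [323.9 224.2]
[   23   256   606   144 38344] [328.3 356.2]
[326 259   8  56 313] [329.7 288.6]
[   0  280   39   78 1096] [ 16.2 323.6]
```

Call:
apply_moves(rows=[[0, 0, 0, 0.0015, -0.0005, 0.025, 1], [0, 0, 0, 0, 0, 0.025, 1], [0, 0, 0, 0, 0, 0.025, 1], [0, 0, 0, 0, 0, 0.02, 1], [0, 0, 0, 0, 0, 0, 1]])

```text
time: 10.87
tcp_pos: [505.0, 304.6, 153.0]
ee_rot: [0.001, 0.996, -0.088, -0.002]
force: [-1.1, 0.1, -0.1]
opening: 85.3
gripper_force: 0.0
```

Call:
apply_moves(force=40, rows=[[0, 0, 0, 0, 0, 0, 1], [0, 0, 0, 0, 0, 0, 0.35], [0, 0, 0, 0, 0, 0, 0.35], [0, 0, 0, 0, 0, 0, 0.35], [0, 0, 0, 0, 0, 0, 0.35]])

```text
time: 11.28
tcp_pos: [507.2, 305.6, 157.1]
ee_rot: [-0.001, 0.996, -0.088, 0.001]
force: [0.2, 0.2, 0.9]
opening: 38.8
gripper_force: 0.0
```

```bash
python3 - <<'E'
from st import *
show()
E
```

```text
11.28 [507.2 305.6 157.1] x [ 0.984 -0.176  0.002] z [ 0.0026  0.0012 -1.    ] F [0.2 0.2 0.9] open 38.8 0.0 q6 2.16
```

Call:
apply_moves(rows=[[0, 0, 0, 0, 0, 0, 0.3], [0, 0, 0, 0, 0, 0, 0.25], [0, 0, 0, 0, 0, 0, 0.2], [0, 0, 0, 0, 0, 0, 0.1], [0, 0, 0, 0, 0, 0, 0]])

```text
time: 11.7
tcp_pos: [506.8, 305.4, 156.3]
ee_rot: [-0.0, 0.996, -0.088, 0.001]
force: [-1.1, -0.9, 5.6]
opening: 23.1
gripper_force: 39.3
```

Call:
apply_moves(rows=[[0, 0, 0, 0, 0, 0, 0], [0, 0, 0, 0, 0, 0, 0], [0, 0, 0, 0, 0, 0, 0], [0, 0, 0, 0, 0, 0, 0], [0, 0, 0, 0, 0, 0, 0]])

```text
time: 12.12
tcp_pos: [506.8, 305.4, 156.3]
ee_rot: [-0.0, 0.996, -0.088, 0.001]
force: [-0.5, -0.3, 5.4]
opening: 23.0
gripper_force: 39.3
```

```bash
python3 - <<'E'
from st import *
show()
E
```

```text
12.12 [506.8 305.4 156.3] x [ 0.984 -0.176  0.001] z [ 1.2e-03  5.0e-04 -1.0e+00] F [-0.5 -0.3  5.4] open 23.0 39.3 q6 2.16
```

Call:
apply_moves(rows=[[0, 0, 0, 0, 0, -0.006, 0], [0, 0, 0, 0, 0, -0.015, 0], [0, 0, 0, 0, 0, -0.025, 0], [0, 0, 0, 0, 0, -0.025, 0], [0, 0, 0, 0, 0, -0.025, 0]])

```text
time: 12.53
tcp_pos: [505.5, 304.9, 250.8]
ee_rot: [0.001, 0.996, -0.088, -0.001]
force: [0.1, -0.5, -1.0]
opening: 23.0
gripper_force: 39.8
```

Call:
apply_moves(rows=[[0, 0, 0, 0, 0, -0.025, 0], [0, 0, 0, 0, 0, -0.025, 0], [0, 0, 0, 0, 0, -0.015, 0], [0, 0, 0, 0, 0, -0.004, 0], [0, 0, 0, 0, 0, 0, 0]])

```text
time: 12.95
tcp_pos: [506.6, 305.4, 321.0]
ee_rot: [-0.0, 0.996, -0.088, 0.001]
force: [0.2, -0.1, -1.3]
opening: 22.9
gripper_force: 39.8
```

```bash
python3 - <<'E'
from st import *
show(); 
s,R=st();p=s['tcp_pos']
for n in('wrist','top','scene'):
    c=grab(n,'L_'+n); print(n,'tip',proj(c,p+[0,0,-136.3]).round(1),'flange',proj(c,p+[0,0,-13.3]).round(1),'handletop',proj(c,p+[0,0,43.7]).round(1))
print(to([483.5,-152.3,316]))
E
```

```text
12.95 [506.6 305.4 321. ] x [ 0.984 -0.176  0.001] z [ 1.3e-03  6.0e-04 -1.0e+00] F [ 0.2 -0.1 -1.3] open 22.9 39.8 q6 2.16
wrist tip [324.8 194.2] flange [324.6 253. ] handletop [324.4 320.4]
top tip [229.1 212.9] flange [219.5 207. ] handletop [214.4 203.8]
scene tip [423.7 179.1] flange [431.4 145.6] handletop [435.3 128.3]
[ 58.8 453.9   2.5]
```

Call:
apply_moves(rows=[[0, 0, 0, 0.0013, 0.01, 0, 0], [0, 0, 0, 0.0026, 0.02, 0, 0], [0, 0, 0, 0.0039, 0.03, 0, 0], [0, 0, 0, 0.0047, 0.036, 0, 0], [0, 0, 0, 0.0047, 0.036, 0, 0]])

```text
time: 13.52
tcp_pos: [499.1, 170.6, 318.6]
ee_rot: [0.001, 0.996, -0.088, -0.001]
force: [-0.7, -1.0, -1.5]
opening: 23.1
gripper_force: 39.8
```

Call:
apply_moves(rows=[[0, 0, 0, 0.0047, 0.036, 0, 0], [0, 0, 0, 0.0047, 0.036, 0, 0], [0, 0, 0, 0.0047, 0.036, 0, 0], [0, 0, 0, 0.0047, 0.036, 0, 0], [0, 0, 0, 0.0047, 0.036, 0, 0]])

```text
time: 13.93
tcp_pos: [490.2, -11.1, 318.9]
ee_rot: [0.0, 0.996, -0.088, -0.001]
force: [1.0, 0.5, -0.7]
opening: 23.2
gripper_force: 39.8
```

Call:
apply_moves(rows=[[0, 0, 0, 0.0047, 0.036, 0, 0], [0, 0, 0, 0.0047, 0.036, 0, 0], [0, 0, 0, 0.0047, 0.036, 0, 0], [0, 0, 0, 0.0026, 0.02, 0, 0], [0, 0, 0, 0.0013, 0.01, 0, 0]])

```text
time: 14.35
tcp_pos: [483.6, -150.9, 318.7]
ee_rot: [-0.0, 0.996, -0.09, -0.001]
force: [0.3, 0.6, -1.7]
opening: 22.7
gripper_force: 39.9
```

Call:
apply_moves(rows=[[0, 0, 0, 0, 0.0039, 0, 0], [0, 0, 0, 0, 0, 0, 0], [0, 0, 0, 0, 0, 0, 0], [0, 0, 0, 0, 0, 0, 0]])

```text
time: 14.68
tcp_pos: [484.3, -150.7, 320.2]
ee_rot: [-0.0, 0.996, -0.088, -0.0]
force: [-0.0, 0.8, -1.0]
opening: 23.0
gripper_force: 39.9
```

```bash
python3 - <<'E'
from st import *
show(); print(to([483.5,-152.3,300]))
s,R=st();p=s['tcp_pos']
for n in('wrist','top','scene'):
    c=grab(n,'M_'+n); print(n,'tip',proj(c,p+[0,0,-136.3]).round(1),'flange',proj(c,p+[0,0,-13.3]).round(1),'handletop',proj(c,p+[0,0,43.7]).round(1),'hole',proj(c,[483.5,-152.3,112.5]).round(1))
c=load('M_wrist');g=cv2.cvtColor(c['color'],cv2.COLOR_RGB2GRAY); print(g[150:330:4,280:372:4])
E
```

```text
14.68 [ 484.3 -150.7  320.2] x [ 0.985 -0.174 -0.   ] z [-1.e-04  5.e-04 -1.e+00] F [-0.   0.8 -1. ] open 23.0 39.9 q6 1.3
[-0.5  1.7 20.2]
wrist tip [324.7 194. ] flange [324.6 253. ] handletop [324.4 320.5] hole [326.2 177.9]
top tip [368.9 217.2] flange [373.3 211.7] handletop [375.6 208.8] hole [367.2 220.2]
scene tip [276.4 160.8] flange [273.7 127.8] handletop [272.3 110.9] hole [277.3 178. ]
[[126 127 126 ... 139 137 138]
 [126 126 127 ... 139 139 138]
 [135 136 136 ... 139 139 139]
 ...
 [  7   8   9 ...   9   9  11]
 [  8  12  13 ...   8   9   8]
 [ 13  12  12 ...  10  15  14]]
```

```bash
python3 - <<'E'
from st import *
np.set_printoptions(linewidth=250,threshold=100000)
c=load('M_wrist');g=cv2.cvtColor(c['color'],cv2.COLOR_RGB2GRAY)
print(np.arange(296,358,2)); 
for v in range(154,240,3): print(v,g[v,296:358:2])
E
```

```text
[296 298 300 302 304 306 308 310 312 314 316 318 320 322 324 326 328 330 332 334 336 338 340 342 344 346 348 350 352 354 356]
154 [126 127 131 134 135 134 137 134 138 136 137 136 135 135 138 138 138 138 137 135 137 137 136 136 138 136 136 138 137 137 138]
157 [132 132 134 134 134 136 137 135 137 137 138 136 136 136 137 138 138 138 137 135 137 137 135 137 137 137 136 138 137 137 139]
160 [135 135 135 134 134 135 137 135 137 138 137 136 135 136 137 138 136 138 136 135 136 136 136 136 137 137 136 138 137 137 137]
163 [139 138 137 134 134 135 137 135 137 138 137 136 135 136 138 137 138 138 137 136 136 137 136 137 139 137 137 137 138 137 139]
166 [138 138 137 134 134 134 136 135 137 137 137 136 135 135 137 136 137 137 137 134 136 137 136 137 138 136 135 137 137 137 138]
169 [141 141 138 135 134 135 136 134 136 137 137 135 120 102  95  93  94 104 117 131 136 138 137 137 137 137 137 137 138 137 138]
172 [140 139 138 135 134 135 136 135 136 136 131  97  54  59  70  75  70  55  44  85 127 137 136 137 139 137 137 138 138 138 139]
175 [140 137 139 135 135 135 135 135 136 136 111  57  36  37  39
[... 2095 characters left out ...]
4 136 141 140 141 142 142 141 141 141 142 142 141]
226 [163 164 162 149 138 135 136 130 108  92 105  96  61  53  51  48  48  52 111 137 140 141 141 143 143 141 142 142 142 144 142]
229 [155 155 152 145 138 135 138 136 133 119  96  71  63  64  63  64  66  64  80 111 132 138 141 143 143 141 142 141 142 143 142]
232 [147 149 147 143 137 134 124 100  76  71  86  95  97  99 102 104 105 104  93  76  72  77  98 128 142 142 142 143 144 145 144]
235 [142 142 142 142 131 100  76  83 100 111 114 115 114 116 115 116 116 117 116 115 112 101  87  78 115 146 152 152 154 153 154]
238 [146 147 147 137  98  97 109 114 113 114 115 113 113 107 103 106 111 115 116 117 116 118 116 111  86 100 147 157 158 157 157]
```

```bash
python3 - <<'E'
from st import *
np.set_printoptions(linewidth=250,threshold=100000)
c=load('M_wrist'); p=np.array([484.3,-150.7,320.2]); ex=np.array([.985,-.174,0])
for dx in(0,-2,-4):
  for dz in (0,3):
    f=lambda o,z:proj(c,p+ex*(o+dx)+[0,0,z+dz])[1].round(1)
    print(dx,dz,'tip end',f(5,-136.3),'flange bottom rim',f(16,-16.3),'top rim',f(16,-10.3),'handle base',f(12,-10.3))
# scene view: stem
c=load('M_scene');g=cv2.cvtColor(c['color'],cv2.COLOR_RGB2GRAY)
print(np.arange(258,294))
for v in range(120,184,3): print(v,g[v,258:294])
E
```

```text
0 0 tip end 188.8 flange bottom rim 224.5 top rim 228.6 handle base 235.5
0 3 tip end 189.7 flange bottom rim 226.6 top rim 230.8 handle base 237.7
-2 0 tip end 190.9 flange bottom rim 227.9 top rim 232.1 handle base 238.9
-2 3 tip end 191.7 flange bottom rim 229.9 top rim 234.3 handle base 241.2
-4 0 tip end 192.9 flange bottom rim 231.2 top rim 235.5 handle base 242.2
-4 3 tip end 193.8 flange bottom rim 233.3 top rim 237.7 handle base 244.6
[258 259 260 261 262 263 264 265 266 267 268 269 270 271 272 273 274 275 276 277 278 279 280 281 282 283 284 285 286 287 288 289 290 291 292 293]
120 [ 97  98  98  99  98  98  68  33  59  47  12  12  10  11  12   9  13  39  62  50  26  24  21  35  86 105 106 106 107 107 107 108 107 108 108 108]
123 [101 101 102 101 102 102 102  99  82  50  24  17  15  13  15  15  14  34  59  56  33  23  48  87 103 102 103 101 102 103 102 102 102 102 103 103]
126 [ 94  95  95  96  97  98  97  97  98  98  98  89  62  48  46  41  39  41  50  76 116 116 100 100  99 100  99  99  99 100 100 100  98 100 100 101]
129 [ 93  93  92  93  94  93  93  94  94  95  89  81  89
[... 2093 characters left out ...]
131 133 132 136 139 140 139 139 138 138 139 138 139 140 138 139 139 138 138 136 137 133 109 100 143]
174 [ 90  76  58  53  52  53  53  52  58 100 128 137 138 139 138 139 138 139 137 137 139 139 140 138 138 138 138 137 137 135 133 115  93 100 124 136]
177 [ 90  92  86  83  80  75  94 117 133 139 139 138 139 139 138 133 113  92  85  81  78  77  87 119 137 139 136 136 137 124  98  86  84  82  82  85]
180 [139 141 140 141 141 140 140 139 139 139 138 139 139 138 137 138 129 112 104 104 109 119 130 135 137 137 136 123  99 102 127 133 121 113 112 113]
183 [139 142 141 142 140 140 140 139 138 139 138 137 139 139 140 139 140 139 137 138 139 139 138 138 138 131 109  99 118 128 127 127 128 128 130 134]
```

Call:
apply_moves(rows=[[0, 0, 0, 0.0011, 0.0015, 0.01, 0], [0, 0, 0, 0, 0, 0.02, 0], [0, 0, 0, 0, 0, 0.018, 0], [0, 0, 0, 0, 0, 0.007, 0], [0, 0, 0, 0, 0, 0, 0]])

```text
time: 15.25
tcp_pos: [483.8, -152.8, 262.1]
ee_rot: [-0.001, 0.996, -0.088, -0.002]
force: [-0.3, -0.5, -1.9]
opening: 23.2
gripper_force: 39.9
```

Call:
apply_moves(rows=[[0, 0, 0, 0, 0, 0, 0], [0, 0, 0, 0, 0, 0, 0], [0, 0, 0, 0, 0, 0, 0]])

```text
time: 15.5
tcp_pos: [485.7, -153.9, 266.9]
ee_rot: [0.0, 0.996, -0.088, 0.001]
force: [-0.0, -1.0, -1.7]
opening: 23.0
gripper_force: 39.9
```

```bash
python3 - <<'E'
from st import *
np.set_printoptions(linewidth=250,threshold=100000)
show(); c=grab('wrist','N'); s,R=st();p=s['tcp_pos'];ex=R[:,0]
print('hole',proj(c,[483.5,-152.3,112.5]).round(1))
for dx in(0,-1,-2,-3): print(dx,'tip ctr',proj(c,p+ex*dx+[0,0,-136.3]).round(1),'end',proj(c,p+ex*(5+dx)+[0,0,-136.3]).round(1),'axis at plate',proj(c,[*(p+ex*dx)[:2],112.5]).round(1))
g=cv2.cvtColor(c['color'],cv2.COLOR_RGB2GRAY)
print(np.arange(302,350,2)); 
for v in range(168,226,2): print(v,g[v,302:350:2])
E
```

```text
15.5 [ 485.7 -153.9  266.9] x [ 0.984 -0.176  0.002] z [ 0.0023 -0.0011 -1.    ] F [-0.  -1.  -1.7] open 23.0 39.9 q6 1.29
hole [323.4 191.8]
0 tip ctr [324.6 194.4] end [324.6 189.3] axis at plate [324.6 189.5]
-1 tip ctr [324.6 195.4] end [324.6 190.3] axis at plate [324.6 190.5]
-2 tip ctr [324.6 196.4] end [324.6 191.3] axis at plate [324.6 191.5]
-3 tip ctr [324.6 197.4] end [324.6 192.3] axis at plate [324.6 192.4]
[302 304 306 308 310 312 314 316 318 320 322 324 326 328 330 332 334 336 338 340 342 344 346 348]
168 [141 141 142 145 143 143 140 141 140 142 143 143 143 143 142 140 140 143 142 141 142 144 142 142]
170 [142 140 143 143 143 143 142 140 140 142 144 143 143 143 142 141 140 144 142 141 141 143 143 141]
172 [143 140 141 142 144 144 142 141 141 141 143 143 143 144 142 141 140 143 143 141 141 144 143 141]
174 [142 139 141 143 143 144 141 141 141 142 144 143 143 143 143 140 140 143 143 141 142 143 142 141]
176 [142 140 142 143 142 143 141 140 141 143 143 143 143 144 142 141 140 143 142 142 143 143 142 141]
178 [140 140 141 142 142 144 142 140 140 141 142 142 142 143 142 14
[... 1680 characters left out ...]
141 143 142 144 142 139 121  74  57  50  52  50  70 127 141 144 142 143 145 145 144 143]
214 [141 140 141 141 143 144 142 137 121  75  58  52  52  49  64 123 141 145 144 144 144 146 143 144]
216 [141 140 141 143 144 144 141 136 118  71  57  52  51  49  62 121 142 144 144 144 145 145 145 145]
218 [141 141 141 141 142 143 139 135 114  68  56  51  50  50  62 121 142 144 145 144 146 146 145 145]
220 [141 142 141 141 143 143 140 136 110  68  57  53  50  50  56 119 142 145 144 144 145 146 145 145]
222 [141 140 141 142 143 143 141 136 111  66  56  52  49  50  55 117 143 146 145 145 147 147 145 144]
224 [141 140 140 143 142 144 139 136 108  65  56  52  51  48  52 115 142 146 146 145 147 146 145 145]
```

```bash
python3 - <<'E'
from st import *
np.set_printoptions(linewidth=250,threshold=100000)
show(); c=grab('wrist','N2'); show(); s,R=st();p=s['tcp_pos'];ex=R[:,0]; print(R[:,2])
print('cam rel', R.T@(c['origin']-p), 'w1 rel was', )
for dx in(0,-2,-4):
    f=lambda o,z:proj(c,p+ex*(o+dx)-R[:,2]*z)[1].round(1)
    print(dx,'tip end',f(5,-136.3),'flange bottom rim',f(16,-16.3),'top rim',f(16,-10.3))
g=cv2.cvtColor(c['color'],cv2.COLOR_RGB2GRAY); print('hole',proj(c,[483.5,-152.3,112.5]).round(1))
for k in(M:='M_wrist','N2'):
    G=cv2.cvtColor(load(k)['color'],cv2.COLOR_RGB2GRAY); print(k,'tip',G[186:204,325],'flange',G[222:244,325])
for v in range(178,206): print(v,g[v,308:342])
E
```

```text
15.55 [ 485.6 -153.9  266.8] x [ 0.984 -0.176  0.002] z [ 0.0021 -0.0011 -1.    ] F [ 0.1  0.6 -1.2] open 22.9 39.9 q6 1.29
15.6 [ 485.5 -153.8  266.6] x [ 0.984 -0.176  0.002] z [ 1.9e-03 -9.0e-04 -1.0e+00] F [ 0.1  0.1 -0.5] open 23.0 39.9 q6 1.29
[ 1.93085371e-03 -9.45940137e-04 -9.99997688e-01]
cam rel [ 7.82155780e+01  6.76140801e-02 -1.42085846e+02] w1 rel was
0 tip end 189.0 flange bottom rim 224.6 top rim 228.7
-2 tip end 191.0 flange bottom rim 228.0 top rim 232.1
-4 tip end 193.1 flange bottom rim 231.3 top rim 235.5
hole [323.4 191.7]
M_wrist tip [ 61  70  99 122 123 102  74  67  68  61  54  51  48  49  50  50  49  47] flange [ 48  50  49  47  48  51  57  62  70  84 103 113 115 115 116 113 103  76  43  44  58  64]
N2 tip [41 40 40 40 43 46 58 69 71 66 57 53 52 52 52 52 53 52] flange [ 50  52  51  51  51  54  60  67  72  88 107 117 119 120 120 118 108  80  48  47  62  69]
178 [143 143 143 143 143 142 141 141 140 140 140 141 141 142 143 141 141 141 142 143 143 143 143 142 141 140 141 142 143 143 142 141 140 141]
179 [144 144 143 144 143 142 141 141 140 138 140 138 138 137 13
[... 3070 characters left out ...]
143 143 143 143 141 131 118 102  86  76  68  65  63  60  56  53  52  52  51  50  56  79 103 122 133 138 143 144 144 143 143 143 143]
202 [143 143 142 143 144 143 139 134 124 112  97  82  70  63  59  57  53  53  50  50  50  59  84 114 130 138 141 142 143 143 143 143 143 143]
203 [142 143 143 143 143 143 142 140 138 130 117  99  78  65  59  56  54  52  51  49  51  58  85 118 135 139 141 142 144 144 144 143 144 144]
204 [142 143 143 143 144 144 142 141 141 139 131 110  84  67  61  55  54  52  50  51  50  57  86 118 136 140 142 143 143 144 143 143 144 143]
205 [143 143 143 143 144 143 142 142 142 140 134 114  86  67  59  57  54  51  52  50  49  55  85 119 135 139 140 142 144 144 144 142 142 144]
```

Call:
apply_moves(rows=[[0, 0, 0, 0, -0.0011, 0, 0], [0, 0, 0, 0, 0, 0, 0], [0, 0, 0, 0, 0, 0.002, 0], [0, 0, 0, 0, 0, 0.003, 0], [0, 0, 0, 0, 0, 0.003, 0]])

```text
time: 16.02
tcp_pos: [485.2, -152.5, 257.0]
ee_rot: [-0.0, 0.996, -0.088, -0.0]
force: [0.4, -0.1, -0.7]
opening: 23.3
gripper_force: 39.9
```

Call:
apply_moves(rows=[[0, 0, 0, 0, 0, 0.002, 0], [0, 0, 0, 0, 0, 0, 0], [0, 0, 0, 0, 0, 0, 0], [0, 0, 0, 0, 0, 0, 0]])

```text
time: 16.35
tcp_pos: [485.2, -152.5, 255.3]
ee_rot: [-0.0, 0.996, -0.088, -0.0]
force: [0.2, 0.1, -1.3]
opening: 23.1
gripper_force: 39.9
```

```bash
python3 - <<'E'
from st import *
np.set_printoptions(linewidth=250,threshold=100000)
show(); c=grab('wrist','O'); show(); s,R=st();p=s['tcp_pos']-2*R[:,0]
print('hole',proj(c,[483.5,-152.3,112.5]).round(1),'axis@112.5',proj(c,[*p[:2],112.5]).round(1),'axis xy',p[:2])
g=cv2.cvtColor(c['color'],cv2.COLOR_RGB2GRAY)
for v in range(176,218,2): print(v,g[v,308:344])
E
```

```text
16.35 [ 485.2 -152.5  255.3] x [ 0.984 -0.176 -0.   ] z [ 0.  0. -1.] F [ 0.2  0.1 -1.3] open 23.1 39.9 q6 1.3
16.4 [ 485.3 -152.5  255.4] x [ 0.984 -0.176  0.   ] z [ 1.e-04 -1.e-04 -1.e+00] F [ 0.1 -0.5 -1.7] open 23.2 39.9 q6 1.3
hole [324.8 193.9] axis@112.5 [324.7 194.1] axis xy [ 483.29107691 -152.17551834]
176 [144 144 144 144 145 145 144 142 142 141 141 143 143 144 144 145 144 145 145 144 144 144 145 144 144 143 142 141 142 144 144 145 143 143 142 143]
178 [144 143 143 144 144 145 145 143 141 141 141 142 143 144 143 144 146 145 145 145 145 145 145 145 145 142 142 141 142 143 143 143 143 143 143 143]
180 [144 144 144 144 144 145 143 142 143 141 142 142 142 142 142 143 142 142 141 143 143 143 145 144 143 142 141 141 141 144 144 144 143 143 142 143]
182 [144 144 145 144 144 145 144 142 142 139 136 132 127 120 117 116 114 114 115 116 119 124 130 136 140 140 142 141 142 143 144 144 143 142 141 142]
184 [144 144 144 145 145 144 143 137 128 115  98  80  68  64  64  65  66  66  65  63  60  61  71  88 106 122 130 132 131 132 133 129 122 115 112 110]
186 [144 144 144 144 145 141 132 11
[... 1664 characters left out ...]
107  79  63  60  57  54  53  52  50  49  55  82 119 138 142 143 143 143 145 146 145 144 144 144 146]
210 [143 144 144 144 145 144 145 141 140 136 125 105  79  63  57  55  53  53  52  50  51  55  79 115 136 142 143 142 143 144 145 145 144 144 143 145]
212 [144 144 145 144 145 145 143 140 138 135 123 100  75  63  59  55  53  53  50  50  51  50  73 106 131 141 141 143 143 144 145 144 145 144 144 146]
214 [143 144 144 145 145 144 144 141 138 134 122  98  75  62  57  53  54  53  51  52  51  50  66 100 125 139 142 142 143 145 145 146 145 144 144 145]
216 [143 145 144 145 145 145 144 142 138 133 119  94  72  61  58  55  53  51  50  51  51  51  63  96 126 138 142 143 144 146 146 145 145 144 145 146]
```

Stem axis and hole agree within about 0.5 mm. Descending slowly.

Call:
apply_moves(rows=[[0, 0, 0, 0, 0, 0.002, 0], [0, 0, 0, 0, 0, 0.003, 0], [0, 0, 0, 0, 0, 0.004, 0], [0, 0, 0, 0, 0, 0.004, 0], [0, 0, 0, 0, 0, 0.004, 0]])

```text
time: 16.82
tcp_pos: [485.1, -152.4, 237.6]
ee_rot: [-0.0, 0.996, -0.088, -0.0]
force: [0.4, -0.8, -1.2]
opening: 23.3
gripper_force: 39.9
```

Call:
apply_moves(rows=[[0, 0, 0, 0, 0, 0.004, 0], [0, 0, 0, 0, 0, 0.004, 0], [0, 0, 0, 0, 0, 0.004, 0], [0, 0, 0, 0, 0, 0.003, 0], [0, 0, 0, 0, 0, 0.002, 0]])

```text
time: 17.23
tcp_pos: [485.0, -152.4, 220.7]
ee_rot: [-0.0, 0.996, -0.088, -0.0]
force: [0.1, 0.5, -1.5]
opening: 23.1
gripper_force: 39.9
```

Call:
apply_moves(rows=[[0, 0, 0, 0, 0, 0, 0], [0, 0, 0, 0, 0, 0, 0], [0, 0, 0, 0, 0, 0, 0]])

```text
time: 17.48
tcp_pos: [485.3, -152.6, 221.6]
ee_rot: [0.0, 0.996, -0.088, 0.0]
force: [0.4, -1.0, -1.4]
opening: 22.7
gripper_force: 39.9
```

```bash
python3 - <<'E'
from st import *
np.set_printoptions(linewidth=250,threshold=100000)
show(); c=grab('wrist','Q'); s,R=st();p=s['tcp_pos']-2*R[:,0]
print('hole',proj(c,[483.5,-152.3,112.5]).round(1),'axis@112.5',proj(c,[*p[:2],112.5]).round(1),'axis xy',p[:2],'to175.5',to([485.5,-152.6,176.3]))
g=cv2.cvtColor(c['color'],cv2.COLOR_RGB2GRAY)
for v in range(184,232,2): print(v,g[v,306:344])
E
```

```text
17.48 [ 485.3 -152.6  221.6] x [ 0.984 -0.176  0.   ] z [ 5.e-04 -2.e-04 -1.e+00] F [ 0.4 -1.  -1.4] open 22.7 39.9 q6 1.3
hole [324.7 204.6] axis@112.5 [324.7 204.7] axis xy [ 483.39284263 -152.24218469] to175.5 [ 0.1 -0.  45.4]
184 [149 149 149 148 149 149 149 148 147 146 145 145 147 145 148 148 150 150 149 149 148 149 149 149 149 150 149 147 147 145 146 146 148 149 150 148 148 147]
186 [149 148 148 148 147 149 147 147 146 146 146 146 146 147 147 148 149 150 149 150 148 149 149 149 149 148 149 148 147 146 145 146 147 149 149 148 148 147]
188 [148 148 148 148 148 148 148 147 146 147 145 146 146 146 147 147 150 150 149 149 149 148 149 149 150 149 148 147 147 146 146 146 147 149 148 148 147 146]
190 [148 148 148 148 148 149 149 147 147 146 146 146 145 145 143 142 142 142 141 140 140 141 142 145 147 148 148 148 148 146 146 146 148 150 149 150 149 147]
192 [148 147 148 148 148 148 149 148 147 144 142 135 126 115 103  95  92  89  86  83  84  89  96 105 115 124 133 138 144 145 146 148 149 149 149 148 147 145]
194 [149 148 149 149 149 149 149 145 138 125 107  85  68  58  59  66  70  69  70
[... 2221 characters left out ...]
 52  50  50  58  89 124 142 145 145 146 146 148 149 149 149 150 148]
224 [147 148 148 148 148 149 149 149 149 146 142 133 111  82  66  61  58  56  53  54  53  53  53  51  56  84 122 141 145 146 146 147 149 149 150 150 149 148]
226 [148 148 148 148 149 149 149 148 146 143 141 131 109  81  67  61  60  58  55  56  55  54  53  52  55  82 119 140 145 146 147 147 148 149 150 149 149 148]
228 [147 149 148 149 149 148 150 146 142 135 126 113  91  75  66  66  65  63  65  64  66  65  67  65  66  78 102 125 136 140 145 146 149 149 150 150 149 149]
230 [148 147 148 147 146 141 135 122 108  92  83  76  73  74  72  74  73  75  75  76  76  77  78  78  77  76  76  82  92 104 117 129 136 142 145 148 149 149]
```

Call:
apply_moves(rows=[[0, 0, 0, 0, 0, 0.002, 0], [0, 0, 0, 0, 0, 0.003, 0], [0, 0, 0, 0, 0, 0.004, 0], [0, 0, 0, 0, 0, 0.004, 0], [0, 0, 0, 0, 0, 0.004, 0]])

```text
time: 17.95
tcp_pos: [485.0, -152.4, 203.6]
ee_rot: [-0.0, 0.996, -0.088, -0.0]
force: [-0.6, 0.6, -1.5]
opening: 23.0
gripper_force: 39.9
```

Call:
apply_moves(rows=[[0, 0, 0, 0, 0, 0.004, 0], [0, 0, 0, 0, 0, 0.004, 0], [0, 0, 0, 0, 0, 0.004, 0], [0, 0, 0, 0, 0, 0.004, 0], [0, 0, 0, 0, 0, 0.004, 0]])

```text
time: 18.37
tcp_pos: [485.2, -152.5, 183.9]
ee_rot: [-0.0, 0.996, -0.088, -0.0]
force: [-0.8, 0.0, -0.9]
opening: 23.3
gripper_force: 39.9
```

Call:
apply_moves(rows=[[0, 0, 0, 0, 0, 0.004, 0], [0, 0, 0, 0, 0, 0.003, 0], [0, 0, 0, 0, 0, 0.001, 0], [0, 0, 0, 0, 0, 0, 0], [0, 0, 0, 0, 0, 0, 0]])

```text
time: 18.78
tcp_pos: [485.3, -152.5, 176.4]
ee_rot: [0.0, 0.996, -0.088, 0.0]
force: [-0.8, -0.7, -0.6]
opening: 23.3
gripper_force: 39.9
```

Call:
apply_moves(rows=[[0, 0, 0, 0, 0, 0, 0], [0, 0, 0, 0, 0, 0, 0], [0, 0, 0, 0, 0, 0, 0], [0, 0, 0, 0, 0, 0, 0], [0, 0, 0, 0, 0, 0, 0]])

```text
time: 19.2
tcp_pos: [485.2, -152.5, 176.4]
ee_rot: [0.0, 0.996, -0.088, 0.0]
force: [-0.6, -0.2, -2.1]
opening: 22.8
gripper_force: 39.9
```

```bash
python3 - <<'E'
from st import *
np.set_printoptions(linewidth=250,threshold=100000)
show(); c=grab('wrist','Z'); s,R=st();p=s['tcp_pos']-2*R[:,0]
print('hole',proj(c,[483.5,-152.3,112.5]).round(1),'axis@112.5',proj(c,[*p[:2],112.5]).round(1),'axis xy',p[:2])
g=cv2.cvtColor(c['color'],cv2.COLOR_RGB2GRAY)
for v in range(200,240,3): print(v,g[v,300:350])
E
```

```text
19.2 [ 485.2 -152.5  176.4] x [ 0.984 -0.176  0.   ] z [ 2.e-04 -1.e-04 -1.e+00] F [-0.6 -0.2 -2.1] open 22.8 39.9 q6 1.3
hole [324.8 223.4] axis@112.5 [324.6 223.7] axis xy [ 483.2554345  -152.15409717]
200 [149 151 150 151 151 149 150 150 152 151 150 149 148 148 148 148 149 148 148 149 149 150 152 152 151 150 150 151 151 151 151 151 151 150 150 149 148 148 147 148 149 150 151 152 151 151 150 149 149 147]
203 [149 149 150 150 151 150 151 150 151 151 151 149 148 148 147 148 149 148 149 149 149 151 152 152 152 151 150 150 151 151 152 152 151 151 150 149 149 148 147 148 149 149 150 151 150 150 149 148 143 126]
206 [148 149 150 150 151 150 150 151 151 152 150 150 149 148 148 149 149 148 148 148 147 145 146 146 145 144 143 144 146 147 149 150 151 151 151 149 149 149 149 149 150 150 151 152 152 152 150 149 146 131]
209 [149 150 151 150 150 150 151 151 152 152 151 150 149 146 143 135 126 115 101  84  71  63  61  59  54  52  53  57  63  70  79  92 105 120 133 141 146 148 149 149 151 151 151 151 151 150 148 144 140 133]
212 [149 150 149 151 151 151 151 151 152 152 150 141 125 104  80  61  47
[... 1287 characters left out ...]
9  78  76  73  73  72  71  72  73  77  93 117 137 148 152 154 153 154 152 152 154]
233 [149 149 150 150 151 148 141 130 115  99  84  75  76  85  95 104 112 116 119 119 121 120 120 122 124 124 123 124 125 125 124 121 118 112 104  98  90  86  78  76  82  95 115 134 146 151 153 153 153 154]
236 [149 149 148 143 129 106  88  81  90 100 110 116 122 123 124 125 126 126 126 126 127 127 128 127 126 128 127 127 127 127 128 127 126 128 128 128 127 126 123 120 114 107  95  87  97 118 137 147 152 153]
239 [146 140 126 108 100 105 116 122 123 124 125 124 126 125 125 124 124 122 120 116 112 106  97  86  83  85  94 103 109 112 114 117 120 122 125 127 127 127 129 129 129 128 127 120 111  95  89 106 128 145]
```

Centred: the stem is at column 325.0 and the hole at 324.8. No side forces, and the tip is at about z = 40 mm. Handing in.

```bash
python3 -c "
from cell import r
print(r.finish_job())"
```

```text
the job is handed in; nothing more can be done
None
```

The job is handed in, but no verdict came back: the guide hole is over the bore, and the probe is held still and upright in it, centred to within about 0.5 mm on the last wrist picture, its tip about 35 mm below the timber's top face by arm position, with no contact force seen.

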